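# Lay the culture flask down in the imager and start it

### The arm

A 6-joint arm with a two-finger parallel gripper is mounted at the origin on the work surface. World frame = base frame: x ahead of the robot, y to its left, z up, the work surface at z = 0. Lengths are in m, angles in rad, forces in N, time in s.
With the tool pointing down it reaches from about 0.275 to 0.75 m from the base axis. Payload 10.2 kg.
Tool frame: the origin (TCP) lies on the front face of the gripper's body, between the roots of the fingers; the fingertips stand 73 mm ahead of it and the grasp point (between the pads) lies 54 mm ahead of it; z points along the fingers, y is the direction in which the jaws open and shut (so a half turn about z gives the same grasp; the last joint's range is limited). The gripper opens to 85 mm and grips with 20 to 120 N. Pads are 22 mm wide; open, the fingers measure 114 mm over their backs; the gripper's body (76 mm by 85 mm) begins 54 mm behind the grasp point. The pads swing forward as they close: fully open they stand 13 mm farther back than shut.
Start: joints at [-0.223, 0.313, 1.498, -0, 1.331, -0.223], TCP at [0.525, -0, 0.304] pointing down, gripper open.
Joint ranges: [-2.94, 2.94], [-0.97, 2.17], [0.19, 2.56], [-1.23, 4.37], [0.02, 3.11], [-2.88, 2.88]. Speed limits (rad/s): [2.39, 2.39, 3.01, 3.14, 3.14, 3.14].

### API

Orientations are given as a unit quaternion [x, y, z, w].
In Python, from cell import get_state, camera, camera_info, job_done gives the robot as it stands.
- The arm moves only by the tool move_arm, never from a script. Its argument "series" is one flat list of numbers, 7 for each row, row after row: the turn, a rotation vector about the tool's x, y, z in rad, then the shift along the tool's x, y, z in units of 50 mm (1.0 is 50 mm), then the opening, from 0 (shut) to 1 (fully open). A call has 1 to 20 rows; each row shifts and turns the pose as measured when the row begins, along the tool's axes as they then stand; what a row does not reach is not made up. A row lasts 1/8 s, in which the tool goes at most 62.5 mm and 10.7 degrees, less where a joint would pass 70% of its speed; a pose out of reach is approached as far as the arm can. A call is refused whole if a number of a shift passes 1 or a number of a turn 0.188, either way. A call with a gripper value outside its range is refused whole. The fingers move at their own pace and stop on an object; "squeeze" is the grip in N (left out, the last holds). Time passes only in rows, so rows that do not move let the fingers close. It gives the time, the measured TCP pose, the force and the opening at its end, in the units of the state.
- get_state(): the state, without advancing time (a new reading comes with each control period).
- camera(name): name is "scene" or "side" or "wrist"; returns (picture, depth): 420x560x3 uint8, red, green, blue; 420x560 float32, m along the optical axis (not along the pixel's ray), 0 where there is no reading.
- camera_info(name): a dict with "fx", "fy", "cx", "cy" (pixels), "k1" (the pictures are not rectified: a ray, as slopes to the right and down, at radius r is drawn at 1 + k1 r^2 times it, then the intrinsics apply), "view" (4x4, takes a point from world to camera coordinates). Camera axes: x right, y down, z forward; pixel columns grow to the right and rows downward; lengths in m; the calibration is good to about 2 mm. A picture is of the moment at which its call begins: read the wrist's pose just before it. camera_info takes no time and is no camera call; for the wrist camera it gives the pose at the moment of the call.
- job_done(): hands the job in, once; it reports no verdict.
The state is a dict: "t": time; "joint_positions": joint angles; "joint_vel": joint speeds; "joint_torque": joint torques, N m; "ee_pos": TCP position; "orientation": TCP orientation; "contact_force": force on the tool from outside, world axes, zero at the start; "torque": the same for the moment, N m; "opening": opening from 0.0 (shut) to 1.0 (fully open).
Only numpy, scipy, OpenCV 4.12 (cv2) and the standard library are available. Lean on these libraries where they do the work, as an engineer would, in place of code of your own. Each camera call takes 0.05 s, during which the arm holds its last target. There are 200 camera calls.

### The job

The clear culture flask with the orange cap stands on its narrow edge on the deck of the flask imager: push it over towards the imager's raised metal stop so that it lies flat on its broad face on the deck, then push it along until it sits squarely against the stop. When it is home, press the green start button fully down and let it go. Only push: the flask must not be picked up, and everything else stays where it is.

Things in the scene. Friction and masses are not known exactly. Their poses are not given: they have to be found in the camera images.
- imager: the flask imager, a fixed white box with a level black deck and a pale glass window, 260 (its x) x 280 (its y) x 30 mm high; origin at the centre of its underside on the bench; its x axis points from its front (robot side) to its stop, z up; the deck is 30 mm above the bench
- stop (a point): middle of the stop's face that looks at the flask, at deck height (imager x = +95 mm): a fixed aluminium bar along the far side of the deck, 200 mm long along the imager's y, 12 mm thick, 16 mm high above the deck; axes as the imager's
- flask_center (a point): centre of the clear rigid empty flask without its neck, 37 mm thick (its x), 110 mm long (its y), 86 mm high as it stands (its z); shoulder and orange cap reach 104 mm from the centre along +y. At the start it stands on the deck, z up, +x broad face towards the stop within 0.2 rad. Lying as wanted: x axis down, z axis towards the stop, centre 18.5 mm above the deck, 43 mm from the stop's face when home
- flask_label (a point): middle of the upper edge of the flask's -x broad face (the face with the white paper label), 18.5 mm from the centre along its -x and 43 mm along its z; axes as the centre's. The flask weighs about 130 g; pushed here, near the top, towards the stop it tips about its lower edge and falls by itself beyond about 25 degrees; the label then faces up
- start_top (a point): centre of the top face of the green round start button, 28 mm across, on a black housing at the right-hand (-y) edge of the imager's deck, 115 mm from the imager's centre line; pressed straight down
- start (a joint): travel of the start button, 0 when up, 0.006 m when fully down; a spring of about 4 N brings it back
- spare_cap: blue screw cap, 31 mm across and 22 mm high, standing on the imager's deck near its front right corner; origin at the centre of its underside. A bystander
- media_bottle: amber bottle with a blue cap, 68 mm across, 150 mm high, standing left of the imager; origin at the centre of its underside. A bystander
- tip_box: blue pipette-tip box with a clear lid, 85 x 125 x 63 mm high, right of the imager; origin at the centre of its underside. A bystander
- tube_rack: orange rack of capped tubes, 100 x 200 x 118 mm high, far left on the bench; origin at the centre of its underside. A bystander
- other_flask: a second flask of the same kind, already lying on its broad face on the bench itself at the right, not on the imager, 37 mm high; origin at the centre of its underside. A bystander
- timer: small white timer, 50 x 75 x 35 mm high, at the far left beyond the rack; origin at the centre of its underside. A bystander
Things that resemble listed ones, but are neither listed nor needed, are in the scene too. What is shaped like the part that bears flask_center but blue, brown or pink is not meant.

How it is judged:
By the outcome, as a careful person would: the job done as asked, in the order asked, and still so for the second after the job is handed in, with the robot touching nothing.
It also fails if it takes over 50 s, if anything falls off the work surface, if the arm or the gripper's body presses on something with over 40 N, if the wrist force passes 120 N, or if a joint passes its speed limit or range.

## Working session

There is one attempt and no reset: what is moved stays moved. The work goes in short steps, Python scripts to look and compute and a tool call to move; the robot and the scene stay as the last step left them, time stands still between calls to the robot, and variables do not carry over. Pictures are saved under pics/ and viewed, about 8 in all and at most 12, crops included, and the job is handed in when it is done.

Besides the shell and the picture viewer there is one more tool, called after "Emit:" by a JSON object that holds its "method" and its "body". move_arm: Moves the arm, as the interface text tells. Its arguments: {"type":"object","properties":{"series":{"type":"array"},"squeeze":{"type":"number"}},"required":["series"]}

```bash
mkdir -p pics; ls; cat > h.py <<'E'
import numpy as np, cv2
from cell import get_state, camera, camera_info, job_done
def ray(name,u,v,info=None):
    c=info or camera_info(name); V=np.array(c["view"])
    x=(u-c["cx"])/c["fx"]; y=(v-c["cy"])/c["fy"]; X,Y=x,y
    for _ in range(20):
        s=1+c["k1"]*(X*X+Y*Y); X,Y=x/s,y/s
    R=V[:3,:3]; return -R.T@V[:3,3], R.T@np.array([X,Y,1.])
def onz(name,u,v,z,info=None):
    o,d=ray(name,u,v,info); return o+d*(z-o[2])/d[2]
def pt(name,u,v,dep,info=None):
    o,d=ray(name,u,v,info); return o+d*dep[int(v),int(u)]
def proj(name,p,info=None):
    c=info or camera_info(name); V=np.array(c["view"]); q=V[:3,:3]@np.array(p)+V[:3,3]
    x,y=q[0]/q[2],q[1]/q[2]; s=1+c["k1"]*(x*x+y*y); return c["cx"]+c["fx"]*x*s, c["cy"]+c["fy"]*y*s
def snap(name,tag):
    p,d=camera(name); cv2.imwrite(f"pics/{tag}.png",p[:,:,::-1]); np.savez(f"{tag}.npz",p=p,d=d); return p,d
E
python3 - <<'E'
from h import *
print(get_state())
for n in("scene","side"):
    snap(n,n+"0"); print(n,ray(n,280,210))
E
```

```text
pics
{'t': 0.0, 'joint_positions': array([-2.23388501e-01,  3.13459591e-01,  1.49842873e+00,  2.14746111e-05,
        1.33099054e+00, -2.23370070e-01]), 'joint_vel': array([-0.00169989, -0.00012169, -0.00093208,  0.00026857, -0.00139663,
        0.00224083]), 'joint_torque': array([-5.78409599e-04, -4.12261176e+01, -2.59742296e+01, -3.58453699e-04,
        4.11797926e-03, -1.23038126e-05]), 'ee_pos': array([5.24840718e-01, 3.39650954e-05, 3.03333249e-01]), 'orientation': array([ 7.07114959e-01,  7.07098310e-01, -3.33883892e-04, -5.49741068e-04]), 'contact_force': array([ 0.0515219 , -0.30589857,  0.73923063]), 'torque': array([-0.05280123,  0.0242769 ,  0.00101645]), 'opening': 1.0007749839203697}
scene (array([1.10739202, 0.79929354, 0.72362571]), array([-0.49873012, -0.68007531, -0.53748922]))
side (array([ 0.28243468, -1.20110995,  1.21054853]), array([ 0.11330485,  0.72374821, -0.6808906 ]))
```

View pics/scene0.png

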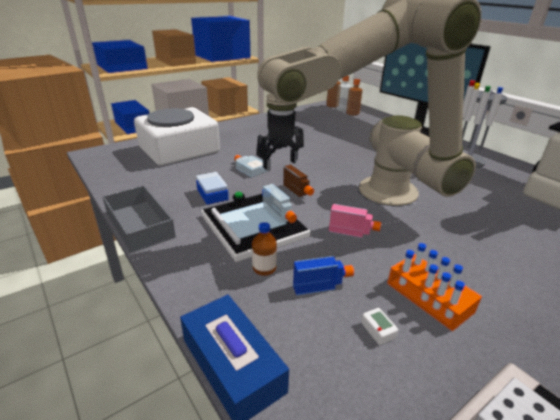

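View pics/side0.png

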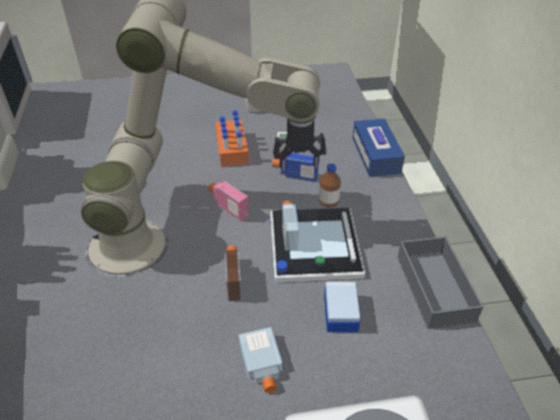

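The target candidates are:
- The clear flask on the deck, at scene (277,202) and side (290,225). This matches the description.
- The clear flask lying at side (260,350), which is other_flask.
- The decoys, all in the side view: blue (300,165), pink (230,200) and brown (233,275).

I'll check the choice in a close crop.

```bash
python3 - <<'E'
from h import *
a=cv2.imread("pics/side0.png")[185:285,260:375]; b=cv2.imread("pics/scene0.png")[165:260,195:325]
a=cv2.resize(a,None,fx=6,fy=6,interpolation=cv2.INTER_CUBIC)
cv2.imwrite("pics/crop1.png",a)
z=np.load("side0.npz"); p,d=z["p"],z["d"]
hsv=cv2.cvtColor(p,cv2.COLOR_RGB2HSV)
def blobs(n,p,d,lo,hi):
    m=cv2.inRange(cv2.cvtColor(p,cv2.COLOR_RGB2HSV),lo,hi)
    k,l,s,c=cv2.connectedComponentsWithStats(m)
    for i in range(1,k):
        if s[i,4]>15:
            u,v=c[i]; print(n,lo,c[i].round(1),s[i],pt(n,u,v,d).round(3))
for n in("side","scene"):
    z=np.load(n+"0.npz"); 
    blobs(n,z["p"],z["d"],(4,180,120),(14,255,255)); blobs(n,z["p"],z["d"],(50,120,40),(80,255,255))
E
```

```text
side (4, 180, 120) [269.3 384.6] [263 378  12  13  91] [ 0.361 -0.544  0.033]
side (50, 120, 40) [319.7 259.9] [316 257   9   7  38] [ 0.553 -0.202  0.061]
scene (4, 180, 120) [356.4  81.6] [355  80   4   5  16] [-0.539 -0.74   0.188]
scene (4, 180, 120) [308.1 189.5] [304 185   9  10  61] [ 0.323 -0.103  0.054]
scene (4, 180, 120) [290.5 216.1] [286 211  10  11  75] [0.505 0.033 0.082]
scene (4, 180, 120) [376.4 225.4] [373 221   8   9  52] [0.284 0.188 0.051]
scene (4, 180, 120) [269.4 243.3] [263 237  13  11  70] [0.651 0.132 0.103]
scene (4, 180, 120) [433.1 294.4] [ 388  256   93   74 2393] [0.403 0.478 0.059]
scene (4, 180, 120) [348.7 270.4] [345 266   8  10  71] [0.507 0.293 0.053]
scene (50, 120, 40) [238.4 194.7] [235 192   8   6  41] [ 0.558 -0.192  0.065]
```

View pics/crop1.png

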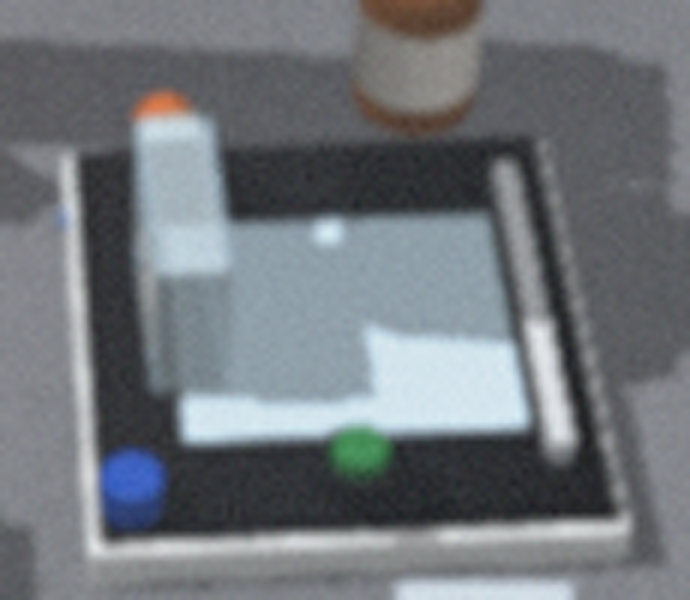

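The crop confirms it: a clear flask with the orange cap, standing at side px (290,225) with its cap away. The stop bar is at (345,235), the green button at (320,260) and the spare cap at (282,265).

```bash
python3 - <<'E'
from h import *
def f(l,z):
    r=[]
    for x,y in l:
        p=onz("side",260+(x+.5)/6-.5,185+(y+.5)/6-.5,z); r.append(p[:2]); print(p.round(4))
    return np.array(r)
print("rim FL FR BR BL"); c=f([(65,152),(95,550),(628,520),(545,140)],.03)
m=c.mean(0); ax=(c[2]+c[3]-c[0]-c[1])/2; print(m,np.linalg.norm(ax),np.arctan2(ax[1],ax[0]), np.linalg.norm(c[0]-c[1]),np.linalg.norm(c[2]-c[3]))
yy=(c[0]+c[3]-c[1]-c[2])/2; print("yaw from y",np.arctan2(-yy[0],yy[1]))
print("stop bar top left edge");f([(495,165),(545,460)],.046);f([(520,162),(578,450)],.046)
print("flask top");f([(135,120),(212,118),(230,272),(155,272)],.116)
print("flask bottom near");f([(152,392),(228,392)],.03)
print("green");f([(361,443)],.055)
print("bluecap");f([(132,472)],.052)
z=np.load("scene0.npz");print(onz("scene",290.5,216.1,.073),onz("scene",238.4,194.7,.058))
E
```

```text
rim FL FR BR BL
[0.4486 0.0587 0.03  ]
[ 0.4242 -0.2162  0.03  ]
[ 0.6778 -0.2365  0.03  ]
[0.7047 0.0295 0.03  ]
[ 0.5638243  -0.09109814] 0.25606538000747203 -0.09692109940029227 0.27596704856867676 0.2673132632355429
yaw from y -0.09473384753841811
stop bar top left edge
[ 0.6682 -0.0021  0.046 ]
[ 0.6431 -0.2071  0.046 ]
[ 0.6818 -0.0018  0.046 ]
[ 0.6604 -0.2033  0.046 ]
flask top
[ 0.4744 -0.015   0.116 ]
[ 0.5128 -0.0193  0.116 ]
[ 0.5024 -0.1279  0.116 ]
[ 0.4671 -0.1226  0.116 ]
flask bottom near
[ 0.4668 -0.1203  0.03  ]
[ 0.504 -0.126  0.03 ]
green
[ 0.5562 -0.1909  0.055 ]
bluecap
[ 0.4458 -0.1898  0.052 ]
[0.49707016 0.02293584 0.073     ] [ 0.55206496 -0.20307263  0.058     ]
```

Emit:
{"method": "move_arm", "body": {"series": [0,0,0.185,0,0,0,0.4,0,0,0.185,0,0,0,0.4,0,0,0.185,0,0,0,0.4,0,0,0.185,0,0,0,0.4,0,0,0.185,0,0,0,0.4,0,0,0.185,0,0,0,0.4,0,0,0.185,0,0,0,0.4,0,0,0.185,0,0,0,0.4,0,0,0.185,0,0,0,0.4,0,0,0,-0.45,0.38,0,0.4,0,0,0,-0.45,0.38,0,0.4,0,0,0,-0.45,0.38,0,0.4,0,0,0,-0.45,0.38,0,0.4,0,0,0,0,0,0,0.4]}}

```text
t: 1.85
ee_pos: [0.4219, -0.0656, 0.2992]
orientation: [0.998, -0.061, -0.006, -0.001]
contact_force: [-0.0, -0.2, 0.5]
opening: 0.398
```

```bash
python3 - <<'E'
from h import *
i=camera_info("wrist"); snap("wrist","w1"); import pickle; pickle.dump(i,open("w1.pkl","wb")); print(i["fx"],ray("wrist",280,210,i)); print(get_state()["ee_pos"],get_state()["orientation"])
E
```

```text
360.60400682385114 (array([ 0.49321022, -0.07393353,  0.3677714 ]), array([-0.28974893,  0.03097792, -0.95662442]))
[ 0.42255218 -0.06527677  0.2993023 ] [ 0.99812907 -0.06087674 -0.00558123 -0.00111412]
```

View pics/w1.png

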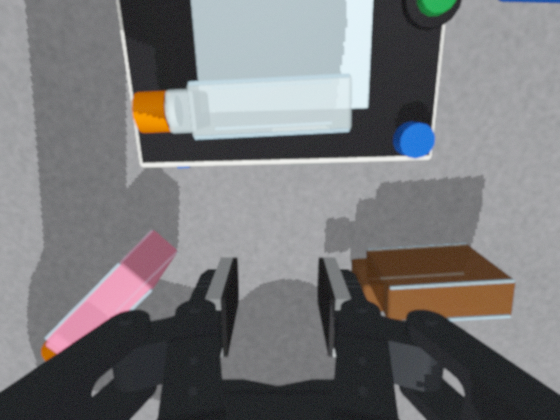

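```bash
python3 - <<'E'
from h import *; import pickle
i=pickle.load(open("w1.pkl","rb"))
def g(l,z):
    r=np.array([onz("wrist",u,v,z,i)[:2] for u,v in l]); print(r.round(4).tolist()); return r
c=g([(142,164),(431,158)],.03); e=c[0]-c[1]; print("imager yaw",np.arctan2(-e[0],e[1]),np.linalg.norm(e), "mid",c.mean(0))
c=g([(187,83),(350,74),(352,132),(194,139)],.116); e=c[0]-c[1]; f=c[3]-c[2]; print("flask yaw",np.arctan2(-e[0],e[1]),np.arctan2(-f[0],f[1]),c.mean(0), np.linalg.norm(e))
g([(437,2)],.062)
E
```

```text
[[0.4515, 0.0604], [0.4242, -0.2089]]
imager yaw -0.10122998056199099 0.2706617864482649 mid [ 0.43784085 -0.07428567]
[[0.5109, -0.0156], [0.5034, -0.1222], [0.4663, -0.1213], [0.4748, -0.0132]]
flask yaw -0.0703982630797262 -0.0784907616358975 [ 0.48885159 -0.06807352] 0.10684644183443637
[[0.5474, -0.1997]]
```

Emit:
{"method": "move_arm", "body": {"series": [0,0,-0.03,0,-0.06,0,0.4,0,0,0,0,0,0.63,0.4,0,0,0,0,0,0.63,0.4,0,0,0,0,0,0.63,0.4,0,0,0,0,0,0.63,0.4,0,0,0,0.25,0,0,0.4,0,0,0,0.25,0,0,0.4,0,0,0,0,0,0,0.4]}}

```text
t: 2.9
ee_pos: [0.4532, -0.061, 0.1713]
orientation: [0.999, -0.039, -0.003, -0.001]
contact_force: [0.3, 0.1, 0.3]
opening: 0.402
```

Emit:
{"method": "move_arm", "body": {"series": [0,0,0,0.15,0.04,0,0.4,0,0,0,0.15,0.04,0,0.4,0,0,0,0.15,0,0,0.4,0,0,0,0.15,0,0,0.4,0,0,0,0.15,0,0,0.4,0,0,0,0.15,0,0,0.4,0,0,0,0.15,0,0,0.4,0,0,0,0,0,0,0.4]}}

```text
t: 3.9
ee_pos: [0.5095, -0.0698, 0.1725]
orientation: [0.999, -0.039, -0.002, -0.0]
contact_force: [-0.4, 0.1, -0.0]
opening: 0.399
```

```bash
python3 - <<'E'
from h import *
p,d=snap("side","s2"); a=p[185:285,260:375,::-1]; b=snap("scene","c2")[0][165:260,195:310,::-1]
cv2.imwrite("pics/s2c.png",np.vstack([cv2.resize(x,None,fx=3,fy=3,interpolation=cv2.INTER_CUBIC) for x in(a,b)]))
E
```

```text
(no output)
```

View pics/s2c.png

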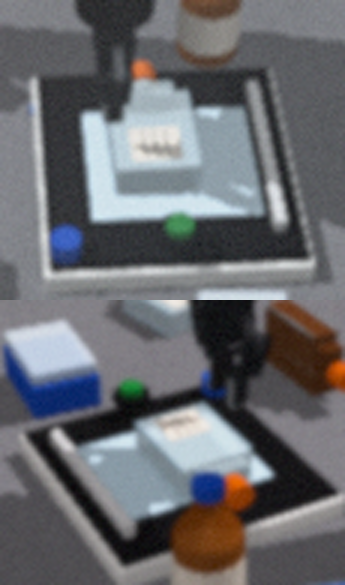

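It has fallen flat with the label up and the cap on the +y side. Next I'll measure its trailing edge.

```bash
python3 - <<'E'
from h import *
r=np.array([onz("side",260+(x+.5)/3-.5,185+(y+.5)/3-.5,.067)[:2] for x,y in[(115,172),(200,165),(188,93),(125,100)]]); print(r.round(4),r.mean(0))
print(onz("side",260+117/3,185+193/3,.03),onz("side",260+200/3,185+187/3,.03))
E
```

```text
[[ 0.5037 -0.129 ]
 [ 0.5876 -0.1322]
 [ 0.5974 -0.0303]
 [ 0.5317 -0.0308]] [ 0.55510337 -0.08059239]
[ 0.50853436 -0.12432838  0.03      ] [ 0.59162031 -0.12883555  0.03      ]
```

Emit:
{"method": "move_arm", "body": {"series": [0,0,0.022,-0.43,0.03,0,0.4,0,0,0,-0.43,0.03,0,0.4,0,0,0,0,0,0.37,0.4,0,0,0,0,0,0.37,0.4,0,0,0,0,0,0.37,0.4,0,0,0,0,0,0,0.4]}}

```text
t: 4.75
ee_pos: [0.4632, -0.0686, 0.1164]
orientation: [0.999, -0.05, -0.002, -0.0]
contact_force: [0.5, 0.4, -0.6]
opening: 0.401
```

```bash
python3 - <<'E'
from h import *
i=camera_info("wrist"); snap("wrist","w2"); import pickle; pickle.dump(i,open("w2.pkl","wb"))
E
```

```text
(no output)
```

View pics/w2.png

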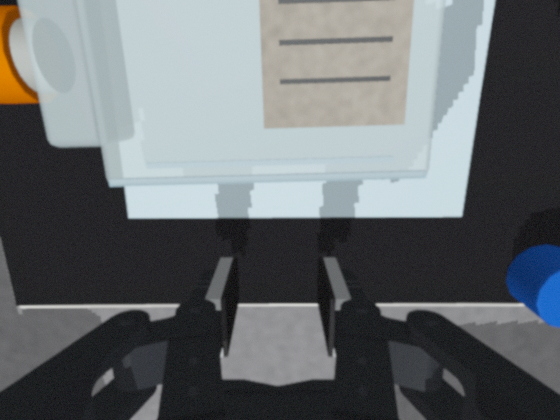

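Emit:
{"method": "move_arm", "body": {"series": [0,0,0,0.2,-0.04,0,0.4,0,0,0,0.2,0,0,0.4,0,0,0,0.2,0,0,0.4,0,0,0,0.2,0,0,0.4,0,0,0,0.2,0,0,0.4,0,0,0,0.2,0,0,0.4,0,0,0,0.2,0,0,0.4,0,0,0,0.15,0,0,0.4,0,0,0,0.1,0,0,0.4,0,0,0,0,0,0,0.4]}}

```text
t: 6.05
ee_pos: [0.5528, -0.0757, 0.119]
orientation: [0.999, -0.05, 0.0, 0.001]
contact_force: [-0.3, 0.3, -0.3]
opening: 0.399
```

Emit:
{"method": "move_arm", "body": {"series": [0,0,0,0.06,0,0.03,0.4,0,0,0,0.06,0,0,0.4,0,0,0,0.06,0,0,0.4,0,0,0,0,0,0,0.4]}}

```text
t: 6.55
ee_pos: [0.562, -0.0766, 0.1174]
orientation: [0.999, -0.05, 0.0, 0.001]
contact_force: [0.4, 0.3, -0.2]
opening: 0.405
```

```bash
python3 - <<'E'
from h import *
i=camera_info("wrist"); snap("wrist","w3")
a=snap("side","s3")[0][185:285,260:375,::-1]; b=cv2.imread("pics/w3.png")
a=cv2.resize(a,(483,420),interpolation=cv2.INTER_CUBIC)
cv2.imwrite("pics/w3c.png",np.hstack([cv2.resize(b,(400,300)),cv2.resize(a,(345,300))]))
E
```

```text
(no output)
```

View pics/w3c.png

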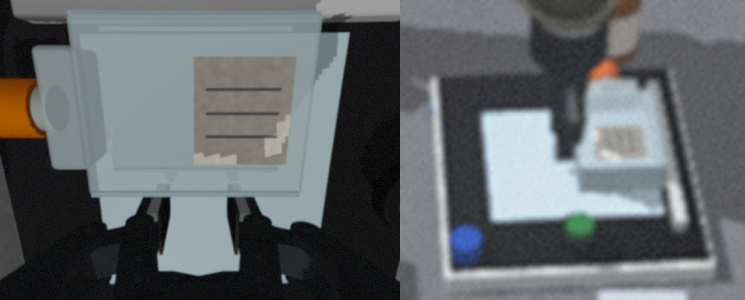

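The fingers are on the trailing edge and the flask's front is almost at the bar, at wrist crop row 12–22. I'll keep pushing in small steps and watch the force.

Emit:
{"method": "move_arm", "body": {"series": [0,0,0,0.05,0,0,0.4,0,0,0,0.05,0,0,0.4,0,0,0,0.05,0,0,0.4]}}

```text
t: 7.02
ee_pos: [0.5643, -0.077, 0.1174]
orientation: [0.999, -0.049, -0.009, -0.0]
contact_force: [-18.2, 0.5, 12.7]
opening: 0.4
```

Emit:
{"method": "move_arm", "body": {"series": [0,0,0,-0.2,0,0,0.4,0,0,0,-0.5,0,0,0.4,0,0,0,-0.3,0,-0.6,0,0,0,0,0,0.4,-0.9,0,0,0,0,0,0.4,-0.9,0,0,0,0,0,0,-0.9,0,0,0,0,0,0,-0.3,0,0,0,0,0,0,0,0]}}

```text
t: 8.02
ee_pos: [0.5106, -0.1128, 0.3037]
orientation: [0.999, -0.049, -0.008, 0.0]
contact_force: [0.4, 0.2, -0.9]
opening: -0.004
```

```bash
python3 - <<'E'
from h import *
i=camera_info("wrist"); p,d=snap("wrist","w4"); import pickle; pickle.dump(i,open("w4.pkl","wb"))
m=cv2.inRange(cv2.cvtColor(p,cv2.COLOR_RGB2HSV),(50,120,40),(80,255,255))
k,l,s,c=cv2.connectedComponentsWithStats(m)
for j in range(1,k):
    if s[j,4]>100: print(c[j],s[j],onz("wrist",*c[j],.061,i),pt("wrist",*c[j],d,i))
E
```

```text
[377.20559846 124.61293436] [ 359  107   37   36 1036] [ 0.55297094 -0.20036951  0.061     ] [ 0.55344218 -0.19907352  0.06596777]
```

View pics/w4.png

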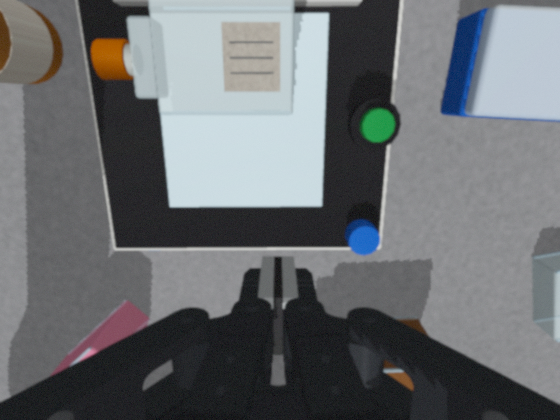

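Emit:
{"method": "move_arm", "body": {"series": [0,0,0,0.36,0.55,0,0,0,0,0,0.36,0.55,0,0,0,0,0,0.36,0.55,0,0,0,0,0,0,0,0.7,0,0,0,0,0,0,0.7,0,0,0,0,0,0,0.7,0,0,0,0,0,0,0.7,0,0,0,0,0,0,0,0]}}

```text
t: 9.07
ee_pos: [0.5514, -0.1999, 0.1472]
orientation: [0.999, -0.049, -0.015, -0.004]
contact_force: [0.5, 0.7, 0.9]
opening: -0.002
```

```bash
python3 - <<'E'
from h import *; import pickle
i=pickle.load(open("w4.pkl","rb"))
f=lambda u,v,z: onz("wrist",u,v,z,i)[:2]
a,b=f(162,113,.067),f(292,112,.067); n=np.array([np.cos(.1),-np.sin(.1)]); print(a,b,"trail along n",a@n,b@n,"+86:",a@n+.086)
s=[f(345,5,.046),f(300,5,.046)]; print("stop",[x@n for x in s])
w=[f(169,208,.03),f(324,207,.03)]; print("window",[x@n for x in w]); r=[f(116,249,.03),f(381,248,.03)]; print("rim",[x@n for x in r], "stop from rim", np.mean([x@n for x in r])+.225)
st=get_state(); print(st["ee_pos"],st["orientation"],st["contact_force"])
from scipy.spatial.transform import Rotation as R
print("tip",st["ee_pos"]+R.from_quat(st["orientation"]).apply([0,0,.073]))
E
```

```text
[ 0.5800112  -0.02458592] [ 0.57052264 -0.12997587] trail along n 0.5795680576603953 0.5806483412317544 +86: 0.6655680576603953
stop [np.float64(0.6620059114171823), np.float64(0.6620561531435017)]
window [np.float64(0.4875246420023422), np.float64(0.48873022921574305)]
rim [np.float64(0.44366917515999227), np.float64(0.4449500098388842)] stop from rim 0.6693095924994382
[ 0.55139352 -0.19993487  0.14721567] [ 0.99868868 -0.04882173 -0.01494155 -0.00375543] [0.45323452 0.72939699 0.92265418]
tip [ 0.54924168 -0.19928079  0.07425032]
```

Emit:
{"method": "move_arm", "body": {"series": [0,0.03,0,0.04,0,0,0,0,0,0,0,0,0.1,0,0,0,0,0,0,0.1,0,0,0,0,0,0,0.08,0]}}

```text
t: 9.57
ee_pos: [0.5546, -0.2005, 0.136]
orientation: [0.999, -0.049, 0.003, -0.002]
contact_force: [-2.2, 0.9, 3.6]
opening: -0.001
```

Emit:
{"method": "move_arm", "body": {"series": [0,0,0,0,0,0.06,0,0,0,0,0,0,0.06,0,0,0,0,0,0,0.06,0]}}

```text
t: 9.95
ee_pos: [0.5548, -0.2005, 0.1341]
orientation: [0.999, -0.048, 0.004, -0.001]
contact_force: [-13.6, 6.0, 31.6]
opening: 0.002
```

Emit:
{"method": "move_arm", "body": {"series": [0,0,0,0,0,0.04,0]}}

```text
t: 10.07
ee_pos: [0.5546, -0.2004, 0.1344]
orientation: [0.999, -0.048, 0.004, -0.001]
contact_force: [-9.4, 2.8, 16.4]
opening: -0.001
```

```bash
python3 - <<'E'
from h import *
st=get_state(); print(st["ee_pos"],st["contact_force"])
for n in("side","scene"):
    p,d=snap(n,n+"5"); m=cv2.inRange(cv2.cvtColor(p,cv2.COLOR_RGB2HSV),(50,120,40),(80,255,255))
    k,l,s,c=cv2.connectedComponentsWithStats(m)
    for j in range(1,k):
        if s[j,4]>5: print(n,c[j],s[j])
a=cv2.imread("pics/side5.png")[225:280,295:350]; b=cv2.imread("pics/scene5.png")[165:220,210:265]
cv2.imwrite("pics/c5.png",np.hstack([cv2.resize(x,None,fx=7,fy=7,interpolation=cv2.INTER_CUBIC) for x in(a,b)]))
E
```

```text
[ 0.55464431 -0.20042865  0.13440795] [-9.44015102  2.78491113 16.42678197]
scene [487.09090909  88.63636364] [486  87   3   4  11]
scene [239.53333333 196.13333333] [236 195   7   3  15]
```

View pics/c5.png

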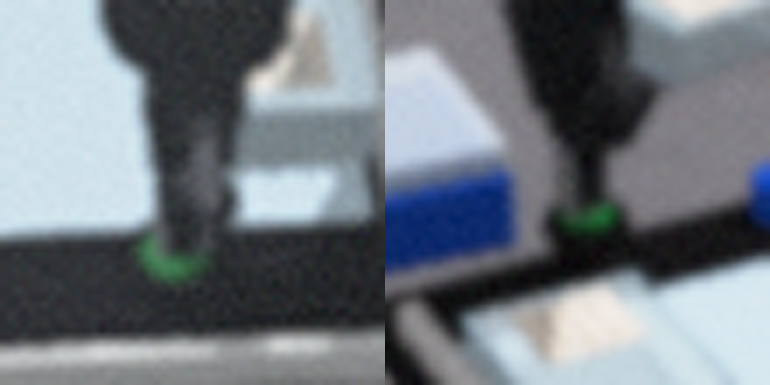

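The finger is on the button, but the height estimates leave the amount of travel unclear. I'll raise it slowly to find where the spring lets go.

Emit:
{"method": "move_arm", "body": {"series": [0,0,0,0,0,-0.04,0]}}

```text
t: 10.3
ee_pos: [0.5546, -0.2004, 0.137]
orientation: [0.999, -0.048, 0.004, -0.001]
contact_force: [-1.4, 0.3, 3.3]
opening: 0.004
```

Emit:
{"method": "move_arm", "body": {"series": [0,0,0,0,0,-0.04,0]}}

```text
t: 10.42
ee_pos: [0.5547, -0.2004, 0.1393]
orientation: [0.999, -0.048, 0.004, -0.0]
contact_force: [-0.7, 0.4, 1.6]
opening: 0.0
```

Emit:
{"method": "move_arm", "body": {"series": [0,0,0,0,0,-0.04,0]}}

```text
t: 10.55
ee_pos: [0.5547, -0.2004, 0.1412]
orientation: [0.999, -0.048, 0.004, -0.0]
contact_force: [0.7, 0.3, -0.2]
opening: -0.004
```

Emit:
{"method": "move_arm", "body": {"series": [0,0,0,0,0,-0.04,0]}}

```text
t: 10.68
ee_pos: [0.5547, -0.2005, 0.143]
orientation: [0.999, -0.048, 0.004, -0.0]
contact_force: [0.5, 0.2, 0.5]
opening: -0.002
```

Emit:
{"method": "move_arm", "body": {"series": [0,0,0,0,0,-0.04,0]}}

```text
t: 10.8
ee_pos: [0.5547, -0.2005, 0.1449]
orientation: [0.999, -0.048, 0.004, -0.0]
contact_force: [0.3, 0.1, -0.5]
opening: -0.003
```

The spring force fades out at about z = 0.141 and the hard stop was at about 0.1345. That is roughly 6 mm of travel, so the button went fully down and is now up again. I'll retreat and do the final check.

Emit:
{"method": "move_arm", "body": {"series": [0,0,0,0,0,-0.6,0,0,0,0,0,0,-0.8,0,0,0,0,0,0,-0.8,0,0,0,0,0,0,-0.8,0,0,0,0,-0.4,-0.7,0,0,0,0,0,0,0,0,0]}}

```text
t: 11.55
ee_pos: [0.5366, -0.1632, 0.2993]
orientation: [0.999, -0.048, 0.004, -0.001]
contact_force: [0.1, -1.0, 0.7]
opening: -0.001
```

```bash
python3 - <<'E'
from h import *
i=camera_info("wrist"); p,d=snap("wrist","w6"); import pickle; pickle.dump(i,open("w6.pkl","wb")); snap("side","s6"); print(get_state()["ee_pos"],get_state()["contact_force"])
m=cv2.inRange(cv2.cvtColor(p,cv2.COLOR_RGB2HSV),(50,120,40),(80,255,255))
k,l,s,c=cv2.connectedComponentsWithStats(m)
for j in range(1,k):
    if s[j,4]>100: print(c[j],pt("wrist",*c[j],d,i))
E
```

```text
[ 0.53726045 -0.16501446  0.29902752] [ 0.66257567  0.76551018 -0.71185412]
[319.90722762 169.20711974] [ 0.55373961 -0.19945157  0.06727797]
```

View pics/w6.png

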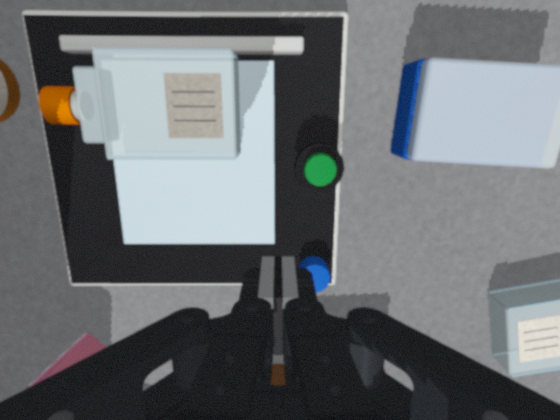

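```bash
python3 - <<'E'
from h import *; import pickle
i=pickle.load(open("w6.pkl","rb")); n=np.array([np.cos(.1),-np.sin(.1)])
f=lambda u,v,z: onz("wrist",u,v,z,i)[:2]@n
print("trail",f(107,159,.067),f(238,158,.067),"front",f(95,49,.067),f(237,49,.067),"stop",f(65,52,.046),f(245,53,.046),f(300,53,.046),"rim far",f(28,13,.03),f(345,14,.03),"near",f(73,285,.03),f(333,284,.03))
E
```

```text
trail 0.5785229428004315 0.5799927499569055 front 0.6626788126487817 0.6636263364846063 stop 0.6630282610975554 0.6636218270936118 0.663781425943093 rim far 0.6945897307660125 0.6960230188363118 near 0.44301996206840394 0.4449702269616189
```

The flask's front edge is at 0.6627–0.6636 and the stop face at 0.6630–0.6638, so it is flush and square. The button is up, with the top reading 0.067, and the bystanders look undisturbed. I'm handing in.

```bash
python3 -c "
from h import *
print(job_done())"
```

```text
the job is handed in; nothing more can be done
None
```

I tipped the clear flask over towards the stop, and it lies flat with its label up. I then pushed it along with two fingers until it met the stop at about 18 N, pressed the start button fully and let it go. The job took about 12 s of the 50 s allowed and is handed in.

- **Flask:** in the last wrist picture the front edge is within 0.5 mm of the stop face and square to it to about 0.01 rad. The camera calibration is only good to about 2 mm, so the contact force is the stronger evidence that it is home.
- **Button:** force readings show about 6 mm of travel to a hard stop, where the force peaked at about 32 N. The spring force then faded to zero as the finger lifted, so the button is back up. My camera estimates of its top height disagreed by a few millimetres (0.061–0.067 m), so I relied on the force readings.
- **Bystanders:** nothing looked moved in the last wrist view, but it shows only some of them. I did not measure their positions or look at the final side picture.

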